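# Slide the long bone under the camera

### The arm

A 6-joint arm with a two-finger parallel gripper is mounted at the origin on the work surface. World frame = base frame: x ahead of the robot, y to its left, z up, the work surface at z = 0. Lengths are in m, angles in degrees, forces in N, time in s.
With the tool pointing down it reaches from about 0.25 to 0.725 m from the base axis. Payload 4 kg.
Tool frame: the origin (TCP) lies on the centre line of the jaws, within the pads' length; the fingertips stand robot.finger_overhang ahead of it and the grasp point (between the pads) lies 5 mm behind it (robot.finger_overhang is the distance from the TCP to the fingertips, in m); z points along the fingers, y is the direction in which the jaws open and shut (so a half turn about z gives the same grasp; the last joint's range is limited). The gripper opens to 85 mm and grips with 20 to 120 N. Pads are 22 mm wide; open, the fingers measure 114 mm over their backs; the gripper's body (76 mm by 85 mm) begins 54 mm behind the grasp point. The pads swing forward as they close: fully open they stand 13 mm farther back than shut.
Start: joints at [-72.651, 13.785, 0.286, 76.501, 0, 90], TCP at [0.149, -0.477, 0.215] pointing down, gripper open.
Joint ranges: [-155.79, 155.79], [-60.16, 107.12], [-62.33, 73.08], [-114, 123.19], [-81.49, 82.49], [-180, 180]. Speed limits (degrees/s): [159.86, 159.86, 180, 180, 180, 180].

### API

Orientations are given as a 3x3 rotation matrix whose columns are the frame's x, y, z axes.
In Python, from workcell import robot gives the robot as it stands.
- The arm moves only by the tool arm_command, never from a script. Its arguments are lists of equal length, an entry for each row: "slide": the shift along the tool's x, y, z in mm, a list of three; "delta_rot": the turn, a rotation vector about the tool's x, y, z in rad, a list of three; "gripper": the finger opening in mm, from 0 to 85.4. In form: {"slide": [[x, y, z], ...], "delta_rot": [[ax, ay, az], ...], "gripper": [gripper, ...]}. A call has 1 to 10 rows; each row shifts and turns the commanded pose from where the row before left it, along the tool's axes as they then stand; what a row does not reach is not made up. A row lasts 1/8 s, in which the tool goes at most 62.5 mm and 10.7 degrees, less where a joint would pass 70% of its speed; a pose out of reach is approached as far as the arm can. A call is refused whole if a number of a shift passes 62.5 or a number of a turn 0.188, either way. A call with a gripper value outside its range is refused whole. The fingers move at their own pace and stop on an object; "grip_force" is the grip in N (left out, the last holds). Time passes only in rows, so rows that do not move let the fingers close. It gives the time, the measured TCP pose, the force and the opening at its end, in the units of the state.
- robot.sense(): the state, without advancing time (a new reading comes with each control period).
- robot.grab_frame(name): name is "scene" or "top" or "wrist"; returns the picture (480x640x3 uint8, red, green, blue); there is no depth.
- robot.camera_model(name): a dict with "fovy" (degrees; the focal length in pixels is half the picture's height over the tangent of half this angle, whatever the lens; pixels are square), "cx", "cy" (the principal point, pixels), "world_from_camera" (4x4, takes a point from camera to world coordinates). Camera axes: x right, y up, looking along -z (the intrinsics and any distortion apply to the point x, -y, -z); pixel columns grow to the right and rows downward; lengths in m; the calibration is good to about 2 mm. A picture is of the moment at which its call begins: read the wrist's pose just before it. camera_model takes no time and is no camera call; for the wrist camera it gives the pose at the moment of the call.
- robot.close_job(): hands the job in, once; it reports no verdict.
The state is a dict: "time_s": time; "qpos": joint angles; "joint_velocities": joint speeds; "effort": joint torques, N m; "eef_pos": TCP position; "orientation": TCP orientation; "wrist_force": force on the tool from outside, world axes, zero at the start; "wrist_torque": the same for the moment, N m; "opening": finger opening in m.
Only numpy, scipy, OpenCV 4.12 (cv2) and the standard library are available. Lean on these libraries where they do the work, as an engineer would, in place of code of your own. Each camera call takes 0.05 s, during which the arm holds its last target.

### The job

In the finds shed's photo station, take the carrier that holds the long bone by its upright post and slide it along its lane, under the camera bridge, until it is fully home against the stop at the end of the lane, then let go. Leave the carrier with the upturned clay pot where it is waiting, and leave the long-bone carrier lying flat in its lane.

Things in the scene. Friction and masses are not known exactly. Their poses are not given: they have to be found in the camera images.
- bone_grip (a point): Carrier to move: loose grey slab 92 x 280 x 12 mm (x, y, z), 0.35 to 0.7 kg, lying in one lane; a brown long bone (175 mm, top 52 mm above the slab's underside) is fixed lengthwise on it. An upright metal post, 22 mm across, 60 mm tall, stands 20 mm from its rear end. This point: the post's centre, 30 mm above the slab's top; the slab's front end is 260 mm ahead along +y. Axes as the station's.
- pot_grip (a point): The other carrier, waiting in the other lane, to be left alone: the same slab and post, but with a round upturned clay pot (82 mm across, 44 mm high) on it instead of a bone. This point: the centre of its post, likewise. A third, empty carrier on the bare table plays no part.
- station: Fixed photo station, 12 mm plywood base; origin on the table between its two lanes. Lanes run along y, centre lines at x = -56 and +56 mm, 97 mm wide between rails 22 mm high above the table. Carriers slide on the base towards +y to a fixed stop, face at y = +280 mm, 34 mm high. When home, a carrier meets the stop and its post's centre is at y = +20, z = 54 mm. It starts at y = -160 to -230 mm.
- bridge (a point): Middle of the lower front edge of the station's low grey camera bridge (at station x 0, y +100, z 94 mm). The bridge spans both lanes, 245 mm wide, and reaches 185 mm farther along +y over the lanes' end. Clear height below it 94 mm above the table; its deck's top 112 mm, the black camera on it 184 mm. A home carrier's post stays 80 mm short of this edge. Axes as the station's.

How it is judged:
By the outcome, as a careful person would: the job done as asked, in the order asked, and still so for the second after the job is handed in, with the robot touching nothing.
It also fails if it takes over 34 s, if anything falls off the work surface, if the arm or the gripper's body presses on something with over 40 N, if the wrist force passes 120 N, or if a joint passes its speed limit or range.

## Working session

There is one attempt and no reset: what is moved stays moved. The work goes in short steps, Python scripts to look and compute and a tool call to move; the robot and the scene stay as the last step left them, time stands still between calls to the robot, and variables do not carry over. Pictures are saved under pics/ and viewed, and the job is handed in when it is done.

Besides the shell and the picture viewer there is one more tool, called after "Call:" as name(argument=value, ...), one argument or row to a line, values as JSON. arm_command: Moves the arm, as the interface text tells. Its arguments: {"type":"object","properties":{"slide":{"type":"array","items":{"type":"array","items":{"type":"number"}}},"delta_rot":{"type":"array","items":{"type":"array","items":{"type":"number"}}},"gripper":{"type":"array","items":{"type":"number"}},"grip_force":{"type":"number"}},"required":["slide","delta_rot","gripper"]}

```bash
mkdir -p pics; python3 - <<'E'
from workcell import robot
import cv2
s=robot.sense();print(s['time_s'],s['eef_pos'],s['orientation'],s['opening'],robot.finger_overhang)
for n in("scene","top","wrist"):
    m=robot.camera_model(n);print(n,m)
    cv2.imwrite(f'pics/{n}0.png',robot.grab_frame(n)[:,:,::-1])
E
```

```text
0.0 [ 0.14888606 -0.4766274   0.21422068] [[ 9.54518623e-01  2.98150683e-01 -6.06290930e-04]
 [ 2.98151300e-01 -9.54516588e-01  1.97112969e-03]
 [ 8.97891236e-06 -2.06224642e-03 -9.99997874e-01]] 0.08529740671990398 0.014
scene {'fovy': 44.778814854438004, 'cx': 330.29047679074034, 'cy': 229.5838224011117, 'world_from_camera': array([[-0.53919621, -0.65802295,  0.52561702,  0.93389873],
       [ 0.84210506, -0.4295894 ,  0.32605523,  0.20769253],
       [ 0.01124767,  0.6184325 ,  0.78575743,  0.65333077],
       [ 0.        ,  0.        ,  0.        ,  1.        ]])}
top {'fovy': 42.73432458021634, 'cx': 328.15021974505754, 'cy': 233.89045903573646, 'world_from_camera': array([[ 0.01407094,  0.97429541, -0.22483429,  0.36786317],
       [-0.99989165,  0.01468286,  0.00104982, -0.04566699],
       [ 0.00432404,  0.22479516,  0.97439645,  0.98329432],
       [ 0.        ,  0.        ,  0.        ,  1.        ]])}
wrist {'fovy': 64.12779560586283, 'cx': 322.4390851841546, 'cy': 237.02406666408692, 'world_from_camera': array([[ 0.29694936,  0.90923433,  0.29174304,  0.22354478],
       [-0.95488928,  0.28362765,  0.0879876 , -0.45464241],
       [-0.00274505, -0.30471017,  0.95244117,  0.3727743 ],
       [ 0.        ,  0.        ,  0.        ,  1.        ]])}
```

View pics/scene0.png

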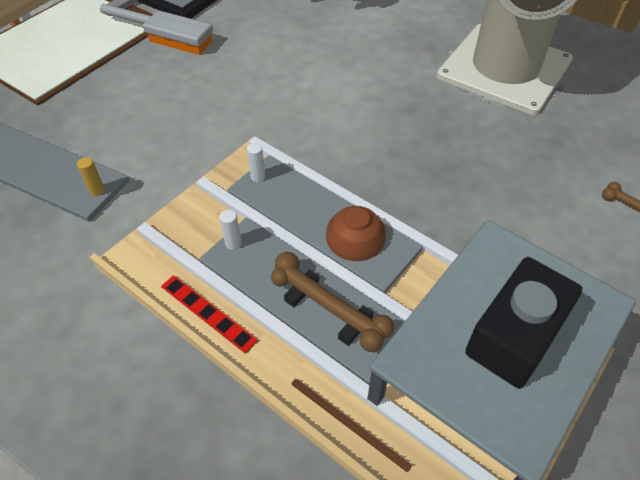

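View pics/top0.png

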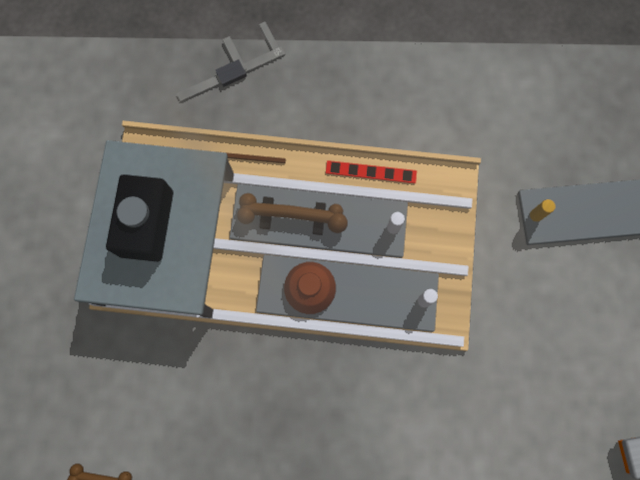

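View pics/wrist0.png

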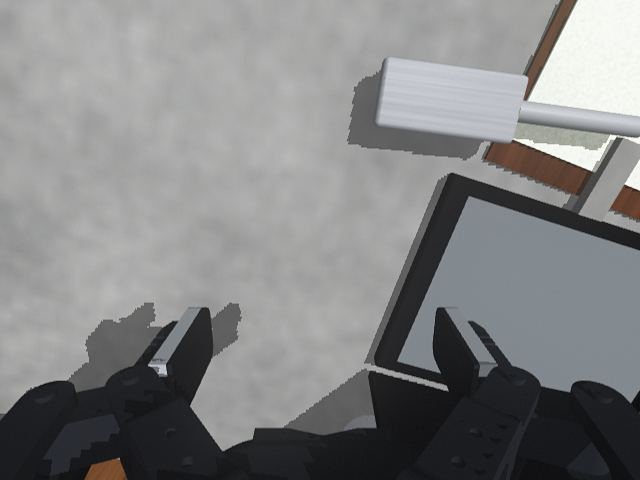

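The scene and top views both show the bone carrier in the far (+x) lane, with its post top at about (398,219) in the top view and (229,215) in the scene view. The pot's post is at about (430,296) in the top view. The bridge is on the left, which is world +y.

```bash
cat > h.py <<'E'
import numpy as np,cv2
from workcell import robot
def ray(n,u,v,m=None):
    m=m or robot.camera_model(n);f=240/np.tan(np.radians(m['fovy']/2));T=m['world_from_camera']
    d=T[:3,:3]@np.array([(u-m['cx'])/f,-(v-m['cy'])/f,-1.]);return T[:3,3],d/np.linalg.norm(d)
def plane(n,u,v,z,m=None):
    o,d=ray(n,u,v,m);return o+d*(z-o[2])/d[2]
def tri(r1,r2):
    A=np.zeros((3,3));b=np.zeros(3)
    for o,d in(r1,r2):
        P=np.eye(3)-np.outer(d,d);A+=P;b+=P@o
    x=np.linalg.solve(A,b);return x,[np.linalg.norm((np.eye(3)-np.outer(d,d))@(x-o)) for o,d in(r1,r2)]
E
python3 - <<'E'
import cv2
a=cv2.imread('pics/top0.png');b=cv2.imread('pics/scene0.png')
cv2.imwrite('pics/c1.png',cv2.resize(a[170:360,340:500],None,fx=3,fy=3,interpolation=2))
cv2.imwrite('pics/c2.png',cv2.resize(b[130:270,130:300],None,fx=4,fy=4,interpolation=2))
E
```

```text
(no output)
```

View pics/c1.png

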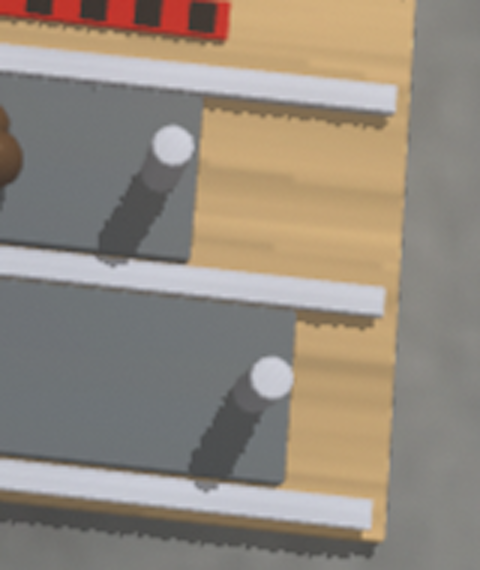

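View pics/c2.png

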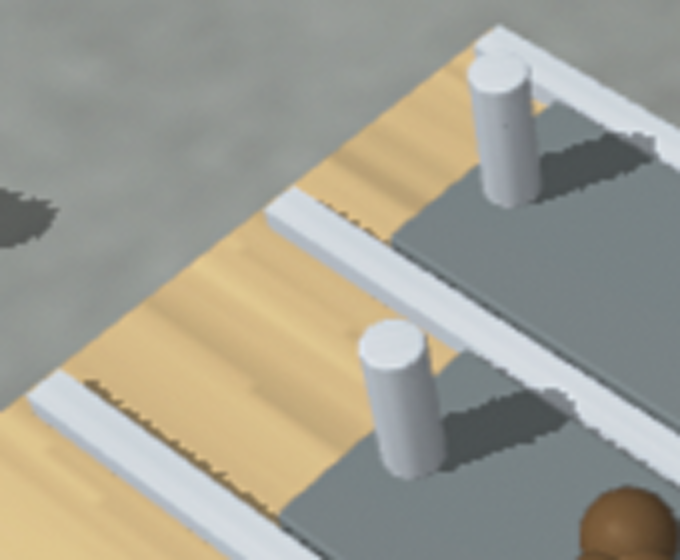

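```bash
python3 - <<'E'
from h import *
for nm,t,s in(("bone",(397.7,218.3),(227.8,216.2)),("pot",(430.3,296),(255,148.5))):
    print(nm,tri(ray('top',*t),ray('scene',*s)),plane('top',*t,.084),plane('scene',*s,.084))
a=cv2.imread('pics/top0.png');h=cv2.cvtColor(a,cv2.COLOR_BGR2HSV)
m=((h[...,2]>185)&(h[...,1]<40)).astype(np.uint8);m[:,:240]=0;m[:150]=0
n,l,st,c=cv2.connectedComponentsWithStats(m)
for i in range(1,n):
    if st[i,4]<300: continue
    ys,xs=np.where(l==i)
    u=np.unique(xs)[3:-3];mid=[(np.sort(ys[xs==k])[[0,-1]]).mean() for k in u]
    p=np.polyfit(u,mid,1);r=np.std(np.polyval(p,u)-mid)
    A=plane('top',u[0],np.polyval(p,u[0]),.022);B=plane('top',u[-1],np.polyval(p,u[-1]),.022)
    d=A-B;print(st[i],A,B,"yaw",np.degrees(np.arctan2(-d[0],d[1])),r)
E
```

```text
bone (array([ 0.60256297, -0.15216092,  0.07844954]), [np.float64(9.901746394675954e-05), np.float64(9.901746394663619e-05)]) [ 0.60117888 -0.15159218  0.084     ] [ 0.60572539 -0.14859091  0.084     ]
pot (array([ 0.48446238, -0.19892799,  0.07760578]), [np.float64(0.00043463772748099334), np.float64(0.00043463772748106484)]) [ 0.48386498 -0.19822493  0.084     ] [ 0.48931009 -0.1939868   0.084     ]
[ 240  174  232   33 1938] [0.68179799 0.09440408 0.022     ] [ 0.64668094 -0.27381141  0.022     ] yaw -5.447873582518723 0.1673975282885502
[ 240  242  229   33 1870] [0.5679794  0.08925061 0.022     ] [ 0.53481512 -0.26488302  0.022     ] yaw -5.350091843957179 0.3382359966267394
[ 240  312  224   35 1917] [0.45476794 0.08412464 0.022     ] [ 0.42312338 -0.25311077  0.022     ] yaw -5.360664703166059 0.45969216456532913
```

```bash
python3 - <<'E'
import cv2
a=cv2.imread('pics/top0.png');b=cv2.imread('pics/scene0.png')
cv2.imwrite('pics/c3.png',cv2.resize(a[135:335,150:270],None,fx=3,fy=3,interpolation=2))
cv2.imwrite('pics/c4.png',cv2.resize(b[210:410,350:510],None,fx=3,fy=3,interpolation=2))
E
```

```text
(no output)
```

View pics/c3.png

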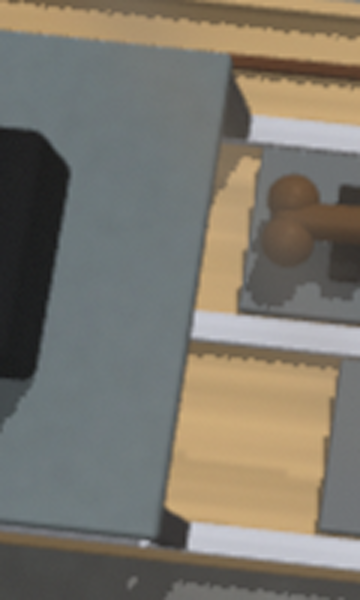

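View pics/c4.png

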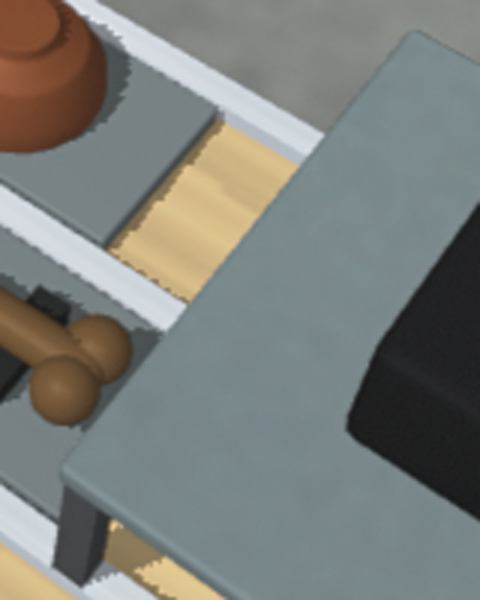

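```bash
python3 - <<'E'
from h import *
P=[tri(ray('top',*t),ray('scene',*s)) for t,s in(((227,154),(371.3,366.7)),((203.3,314.3),(488.3,220.3)))]
Q=[plane('top',*t,.112) for t in((227,154),(203.3,314.3))]
R=[plane('scene',*t,.112) for t in((371.3,366.7),(488.3,220.3))]
print(P,Q,R)
th=np.radians(-5.4);X=np.array([np.cos(th),np.sin(th)]);Y=np.array([-np.sin(th),np.cos(th)])
post=np.array([[.6012,-.1516],[.6057,-.1486]])
for C,p in((Q,post[0]),(R,post[1])):
    d=C[0]-C[1];print('yaw',np.degrees(np.arctan2(d[1],d[0])),np.linalg.norm(d))
    mid=(C[0]+C[1])[:2]/2;o=mid-100e-3*Y
    print('origin',o,'post in st',(p-o)@X,(p-o)@Y,'home',o+.056*X+.02*Y)
s=robot.sense();R=np.array(s['orientation']);print(np.degrees(np.arctan2(R[1,0],R[0,0])))
E
```

```text
[(array([0.69263434, 0.10914878, 0.10339067]), [np.float64(0.0006906626848812393), np.float64(0.0006906626848812222)]), (array([0.44977173, 0.13166758, 0.10399621]), [np.float64(0.0019092247337860518), np.float64(0.0019092247337860852)])] [array([0.68972721, 0.10700583, 0.112     ]), array([0.4496043 , 0.12822674, 0.112     ])] [array([0.69613541, 0.1113129 , 0.112     ]), array([0.45596305, 0.1344933 , 0.112     ])]
yaw -5.0504054598454875 0.24105878166512298
origin [0.56025493 0.01806009] post in st 0.05672978325680758 -0.16505385595037228 home [0.61788856 0.03270126]
yaw -5.5128663975295495 0.2412883976500255
origin [0.5666384 0.0233469] post in st 0.05506987791315709 -0.1675077761840845 home [0.62427203 0.03798808]
17.34809318416167
```

Call:
arm_command(
  slide=[
    [0,0,0],
    [0,0,0],
    [0,0,0],
    [36,-31,0],
    [36,-31,0],
    [36,-31,0],
    [36,-31,0],
    [36,-31,0],
    [36,-31,0],
    [36,-31,0],
  ],
  delta_rot=[
    [0,0,0.132],
    [0,0,0.132],
    [0,0,0.132],
    [0,0,0],
    [0,0,0],
    [0,0,0],
    [0,0,0],
    [0,0,0],
    [0,0,0],
    [0,0,0],
  ],
  gripper=[85,85,85,85,85,85,85,85,85,85],
)

```text
time_s: 1.4
eef_pos: [0.4212, -0.2835, 0.2148]
orientation: [[0.996, -0.093, -0.0], [-0.093, -0.996, 0.0], [-0.0, -0.0, -1.0]]
wrist_force: [-0.5, -0.6, -0.1]
opening: 0.0854
```

Call:
arm_command(
  slide=[
    [40,-36,0],
    [40,-36,0],
    [40,-36,0],
    [40,-36,0],
    [0,0,0],
    [0,0,0],
  ],
  delta_rot=[
    [0,0,0],
    [0,0,0],
    [0,0,0],
    [0,0,0],
    [0,0,0],
    [0,0,0],
  ],
  gripper=[85,85,85,85,85,85],
)

```text
time_s: 2.15
eef_pos: [0.5923, -0.1561, 0.2143]
orientation: [[0.996, -0.093, -0.002], [-0.093, -0.996, 0.0], [-0.002, 0.0, -1.0]]
wrist_force: [-1.5, -1.4, -0.3]
opening: 0.0851
```

```bash
python3 - <<'E'
from h import *
s=robot.sense();print(s['time_s'],s['eef_pos'],s['orientation'],s['qpos'])
m=robot.camera_model('wrist');np.save('m1.npy',m,allow_pickle=True)
cv2.imwrite('pics/w1.png',robot.grab_frame('wrist')[:,:,::-1])
E
```

```text
2.15 [ 0.59230256 -0.15608104  0.21431039] [[ 9.95700683e-01 -9.26085488e-02 -1.95123421e-03]
 [-9.26085952e-02 -9.95702588e-01  6.67964717e-05]
 [-1.94903487e-03  1.14191766e-04 -9.99998094e-01]] [-1.47498107e+01  2.70570989e+01  1.93444012e+01  8.23963901e+01
 -2.47624623e-02  1.70563912e+02]
```

View pics/w1.png

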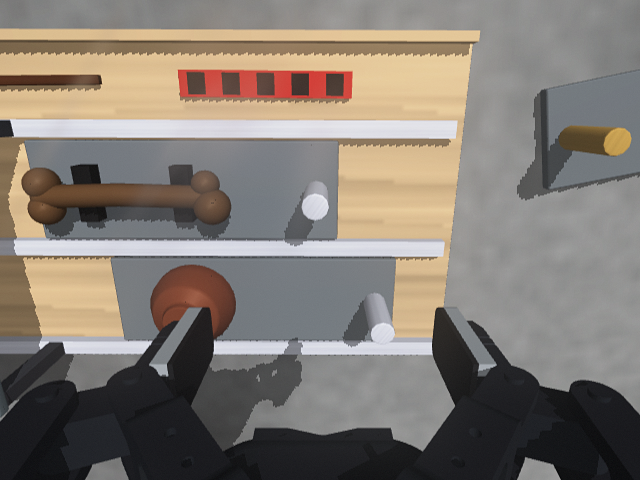

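The wrist view shows the bone post's top at about (315,206), with the bone to its left (+y). Joint 6 is at 170.6° and would pass 180° during the slide. I'll turn the tool back about 20°, which does no harm on a round post.

```bash
python3 - <<'E'
from h import *
m=np.load('m1.npy',allow_pickle=True).item()
a=cv2.imread('pics/w1.png')
cv2.imwrite('pics/c5.png',cv2.resize(a[160:240,270:360],None,fx=6,fy=6,interpolation=2))
p=plane('wrist',315,207,.084,m);print(p)
print('slab rear corners',plane('wrist',338,141,.024,m),plane('wrist',336,240,.024,m))
E
```

```text
[ 0.60251713 -0.15188138  0.084     ]
slab rear corners [ 0.64604169 -0.17553887  0.024     ] [ 0.55427219 -0.16611575  0.024     ]
```

View pics/c5.png

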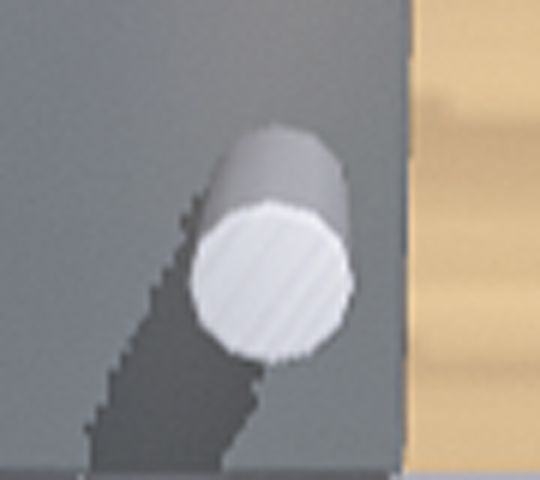

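Call:
arm_command(
  slide=[
    [10,-5,0],
    [0,0,0],
    [0,0,0],
  ],
  delta_rot=[
    [0,0,0],
    [0,0,-0.175],
    [0,0,-0.175],
  ],
  gripper=[85,85,85],
)

```text
time_s: 2.58
eef_pos: [0.6033, -0.1528, 0.2155]
orientation: [[0.966, 0.258, 0.001], [0.258, -0.966, -0.0], [0.001, 0.0, -1.0]]
wrist_force: [-0.5, 0.6, -0.4]
opening: 0.0851
```

Call:
arm_command(
  slide=[
    [0,0,40],
    [0,0,40],
    [0,0,40],
    [0,0,25],
    [0,0,18],
    [0,0,0],
    [0,0,0],
  ],
  delta_rot=[
    [0,0,0],
    [0,0,0],
    [0,0,0],
    [0,0,0],
    [0,0,0],
    [0,0,0],
    [0,0,0],
  ],
  gripper=[85,85,85,85,85,85,85],
)

```text
time_s: 3.45
eef_pos: [0.604, -0.1527, 0.0532]
orientation: [[0.967, 0.253, 0.002], [0.253, -0.967, -0.0], [0.002, 0.001, -1.0]]
wrist_force: [0.1, 0.1, -0.1]
opening: 0.085
```

Call:
arm_command(
  slide=[
    [0,0,0],
    [0,0,0],
    [0,0,0],
    [0,0,0],
    [0,0,0],
    [0,0,0],
    [0,0,0],
    [0,0,0],
  ],
  delta_rot=[
    [0,0,0],
    [0,0,0],
    [0,0,0],
    [0,0,0],
    [0,0,0],
    [0,0,0],
    [0,0,0],
    [0,0,0],
  ],
  gripper=[60,40,18,18,18,18,18,18],
  grip_force=40,
)

```text
time_s: 4.45
eef_pos: [0.6035, -0.1518, 0.0526]
orientation: [[0.967, 0.254, 0.001], [0.254, -0.967, 0.0], [0.001, -0.0, -1.0]]
wrist_force: [-1.4, 2.4, 4.7]
opening: 0.02
```

```bash
python3 - <<'E'
from h import *
s=robot.sense();print(s['time_s'],s['eef_pos'],s['wrist_force'],s['wrist_torque'],s['opening'],s['qpos'])
for n in("wrist","scene"):cv2.imwrite(f'pics/{n}2.png',robot.grab_frame(n)[:,:,::-1])
E
```

```text
4.45 [ 0.60352554 -0.15175745  0.05263242] [-1.36745338  2.37978722  4.74611564] [0.48818567 0.28072842 0.0360039 ] 0.019988424365037918 [-1.41329873e+01  3.36394571e+01  5.47991653e+00  6.18140897e+01
  3.59992098e-02  1.51135323e+02]
```

View pics/wrist2.png

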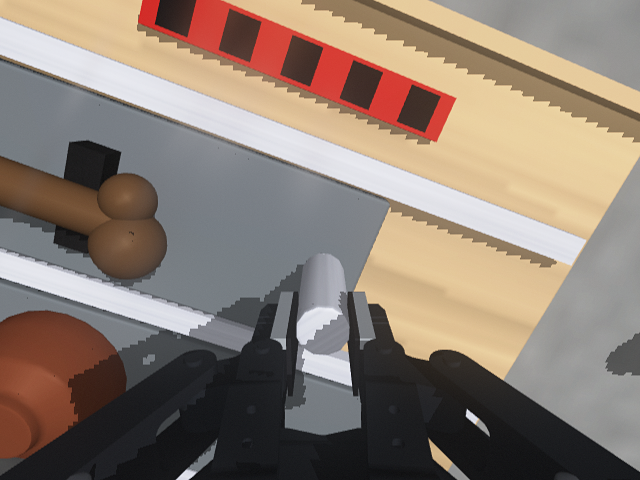

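View pics/scene2.png

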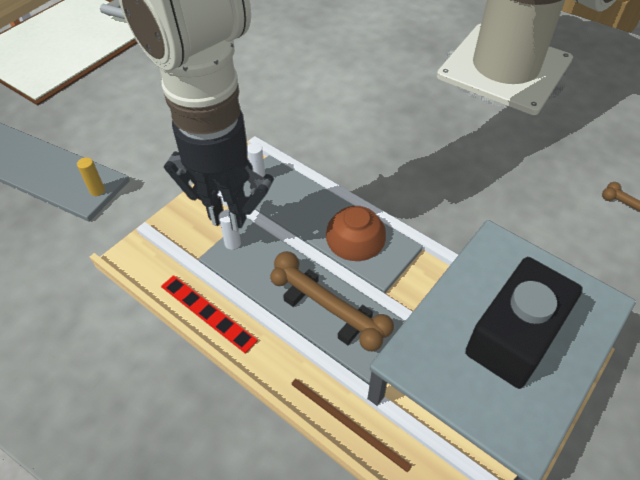

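Call:
arm_command(
  slide=[
    [3.4,-9.4,0],
    [6.9,-18.8,0],
    [6.9,-18.8,0],
    [6.9,-18.8,0],
    [6.9,-18.8,0],
    [3.4,-9.4,0],
    [0,0,0],
  ],
  delta_rot=[
    [0,0,0],
    [0,0,0],
    [0,0,0],
    [0,0,0],
    [0,0,0],
    [0,0,0],
    [0,0,0],
  ],
  gripper=[18,18,18,18,18,18,18],
)

```text
time_s: 5.42
eef_pos: [0.6135, -0.0522, 0.0526]
orientation: [[0.967, 0.255, 0.002], [0.255, -0.967, -0.0], [0.002, 0.001, -1.0]]
wrist_force: [0.6, -0.1, 4.6]
opening: 0.0202
```

```bash
python3 - <<'E'
from h import *
s=robot.sense();print(s['time_s'],s['eef_pos'],s['orientation'],s['wrist_force'],s['wrist_torque'],s['opening'],s['qpos'])
for n in("top",):cv2.imwrite(f'pics/{n}3.png',robot.grab_frame(n)[:,:,::-1])
E
```

```text
5.425 [ 0.61353012 -0.05224655  0.05263957] [[ 9.67066497e-01  2.54518146e-01  1.70376965e-03]
 [ 2.54518826e-01 -9.67067800e-01 -1.91570015e-04]
 [ 1.59890272e-03  6.18902394e-04 -9.99998530e-01]] [ 0.63525378 -0.12884015  4.63656589] [-0.18222341 -0.07788324 -0.05712043] 0.020189716029468396 [-4.86603043e+00  3.29031076e+01  4.17196203e+00  6.11706564e+01
 -2.65596054e-03  1.60388901e+02]
```

View pics/top3.png

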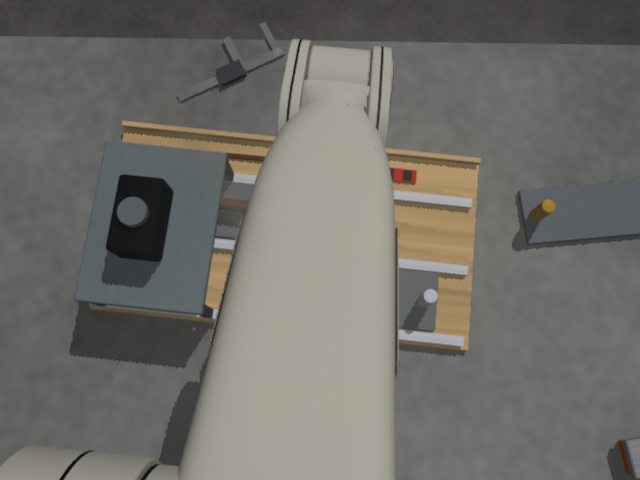

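Call:
arm_command(
  slide=[
    [3.4,-9.4,0],
    [5.2,-14.1,0],
    [5.2,-14.1,0],
    [3.4,-9.4,0],
    [3.4,-9.4,0],
    [0,0,0],
  ],
  delta_rot=[
    [0,0,0],
    [0,0,0],
    [0,0,0],
    [0,0,0],
    [0,0,0],
    [0,0,0],
  ],
  gripper=[18,18,18,18,18,18],
)

```text
time_s: 6.22
eef_pos: [0.6189, 0.0067, 0.0526]
orientation: [[0.967, 0.254, 0.001], [0.254, -0.967, -0.001], [0.001, 0.001, -1.0]]
wrist_force: [-0.7, -2.4, 6.1]
opening: 0.0202
```

```bash
python3 - <<'E'
from h import *
s=robot.sense();print(s['time_s'],s['eef_pos'],s['wrist_force'],s['wrist_torque'],s['opening'],s['qpos'])
for n in("scene",):cv2.imwrite(f'pics/{n}4.png',robot.grab_frame(n)[:,:,::-1])
E
```

```text
6.225 [0.61888033 0.00672032 0.05264374] [-0.70939198 -2.38403937  6.12120654] [-0.48412116 -0.02887136 -0.03162105] 0.02016162549263566 [ 6.47921425e-01  3.32518916e+01  4.79169793e+00  6.14692054e+01
 -4.99095297e-02  1.65957454e+02]
```

View pics/scene4.png

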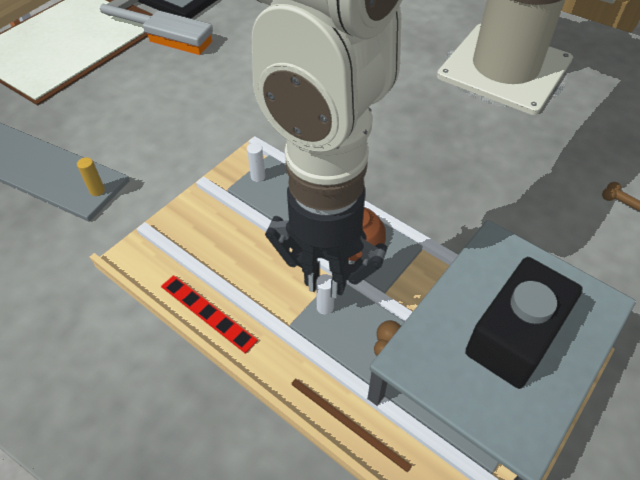

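The carrier is flat with the bone passing under the bridge, and the arm is well clear. About 28 mm remain, so I'll go slower.

Call:
arm_command(
  slide=[
    [1.4,-3.8,0],
    [1.4,-3.8,0],
    [1.4,-3.8,0],
    [1.4,-3.8,0],
    [1.4,-3.8,0],
    [0,0,0],
  ],
  delta_rot=[
    [0,0,0],
    [0,0,0],
    [0,0,0],
    [0,0,0],
    [0,0,0],
    [0,0,0],
  ],
  gripper=[18,18,18,18,18,18],
)

```text
time_s: 7.02
eef_pos: [0.6207, 0.0256, 0.0526]
orientation: [[0.968, 0.252, 0.001], [0.252, -0.968, -0.003], [0.0, 0.003, -1.0]]
wrist_force: [-0.5, -5.9, 5.2]
opening: 0.0203
```

Call:
arm_command(
  slide=[
    [0.7,-1.9,0],
    [0.7,-1.9,0],
    [0,0,0],
  ],
  delta_rot=[
    [0,0,0],
    [0,0,0],
    [0,0,0],
  ],
  gripper=[18,18,18],
)

```text
time_s: 7.4
eef_pos: [0.621, 0.0292, 0.0526]
orientation: [[0.968, 0.252, 0.001], [0.252, -0.968, -0.003], [0.0, 0.003, -1.0]]
wrist_force: [-0.2, -5.6, 6.7]
opening: 0.0201
```

Call:
arm_command(
  slide=[
    [0.7,-1.9,0],
    [0.7,-1.9,0],
    [0,0,0],
  ],
  delta_rot=[
    [0,0,0],
    [0,0,0],
    [0,0,0],
  ],
  gripper=[18,18,18],
)

```text
time_s: 7.78
eef_pos: [0.6214, 0.0332, 0.0527]
orientation: [[0.968, 0.252, 0.001], [0.252, -0.968, -0.003], [0.0, 0.003, -1.0]]
wrist_force: [-1.6, -5.8, 6.1]
opening: 0.0199
```

Call:
arm_command(
  slide=[
    [0.7,-1.9,0],
    [0,0,0],
  ],
  delta_rot=[
    [0,0,0],
    [0,0,0],
  ],
  gripper=[18,18],
)

```text
time_s: 8.02
eef_pos: [0.6215, 0.0344, 0.0526]
orientation: [[0.968, 0.252, 0.001], [0.252, -0.968, -0.005], [-0.001, 0.005, -1.0]]
wrist_force: [0.4, -7.8, 6.3]
opening: 0.0203
```

Call:
arm_command(
  slide=[
    [0.7,-1.9,0],
    [0,0,0],
  ],
  delta_rot=[
    [0,0,0],
    [0,0,0],
  ],
  gripper=[18,18],
)

```text
time_s: 8.28
eef_pos: [0.6215, 0.0344, 0.0526]
orientation: [[0.968, 0.25, 0.0], [0.25, -0.968, -0.008], [-0.002, 0.008, -1.0]]
wrist_force: [-1.8, -12.6, 6.3]
opening: 0.0201
```

Call:
arm_command(
  slide=[
    [0.7,-1.9,0],
    [0,0,0],
  ],
  delta_rot=[
    [0,0,0],
    [0,0,0],
  ],
  gripper=[18,18],
)

```text
time_s: 8.52
eef_pos: [0.6215, 0.0343, 0.0526]
orientation: [[0.969, 0.249, -0.0], [0.249, -0.968, -0.012], [-0.003, 0.011, -1.0]]
wrist_force: [-1.9, -17.9, 7.7]
opening: 0.0201
```

Call:
arm_command(
  slide=[
    [-0.8,2.2,0],
    [0,0,0],
    [0,0,0],
    [0,0,0],
    [0,0,0],
    [0,0,0],
  ],
  delta_rot=[
    [0,0,0],
    [0,0,0],
    [0,0,0],
    [0,0,0],
    [0,0,0],
    [0,0,0],
  ],
  gripper=[18,18,30,45,50,50],
)

```text
time_s: 9.28
eef_pos: [0.6212, 0.0397, 0.0518]
orientation: [[0.967, 0.255, -0.001], [0.255, -0.967, 0.0], [-0.0, -0.0, -1.0]]
wrist_force: [-0.6, 0.4, 0.1]
opening: 0.0501
```

```bash
python3 - <<'E'
from h import *
s=robot.sense();print(s['time_s'],s['eef_pos'],s['wrist_force'],s['opening'],s['qpos'])
m=robot.camera_model('wrist');np.save('m5.npy',m,allow_pickle=True)
for n in("wrist","scene"):cv2.imwrite(f'pics/{n}5.png',robot.grab_frame(n)[:,:,::-1])
E
```

```text
9.275 [0.62122346 0.03973389 0.05178623] [-0.63258279  0.41561472  0.09419807] 0.05011784069924288 [3.64993694e+00 3.37469694e+01 5.53277924e+00 6.18166536e+01
 1.89974165e-02 1.68899014e+02]
```

View pics/wrist5.png

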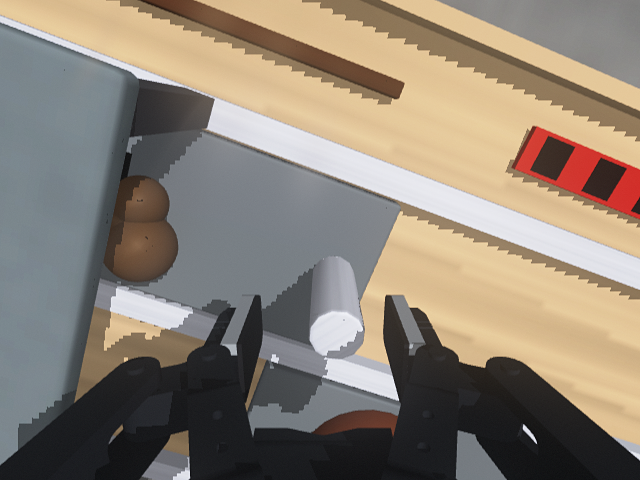

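View pics/scene5.png

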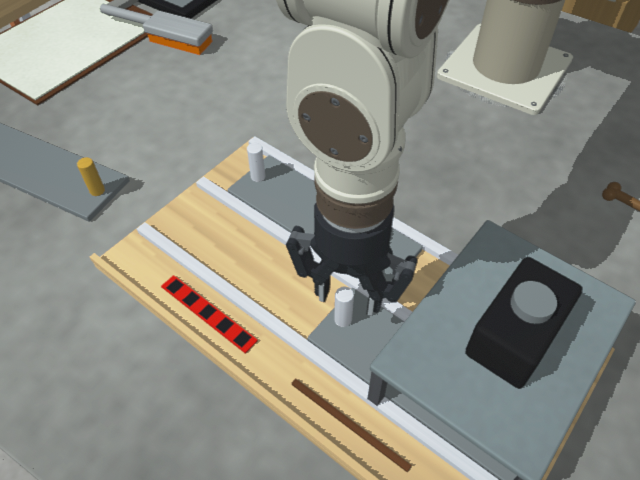

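Released: the fingers are clear on both sides of the post, and the carrier is flat with its bone under the bridge. I'll retreat up and then back.

Call:
arm_command(
  slide=[
    [0,0,-20],
    [0,0,-40],
    [0,0,-50],
    [0,0,-50],
    [0,0,-20],
    [-15,40,0],
    [-15,40,0],
    [-15,40,0],
    [-15,40,0],
    [0,0,0],
  ],
  delta_rot=[
    [0,0,0],
    [0,0,0],
    [0,0,0],
    [0,0,0],
    [0,0,0],
    [0,0,0],
    [0,0,0],
    [0,0,0],
    [0,0,0],
    [0,0,0],
  ],
  gripper=[50,50,50,50,50,50,50,50,50,50],
)

```text
time_s: 10.62
eef_pos: [0.6035, -0.1336, 0.232]
orientation: [[0.968, 0.25, -0.0], [0.25, -0.968, -0.0], [-0.0, 0.0, -1.0]]
wrist_force: [-0.1, 0.1, 0.3]
opening: 0.0501
```

Call:
arm_command(
  slide=[
    [-30,50,0],
    [-30,50,0],
    [-30,50,0],
    [-30,50,0],
    [0,0,0],
    [0,0,0],
  ],
  delta_rot=[
    [0,0,0],
    [0,0,0],
    [0,0,0],
    [0,0,0],
    [0,0,0],
    [0,0,0],
  ],
  gripper=[50,50,50,50,50,50],
)

```text
time_s: 11.38
eef_pos: [0.5391, -0.3538, 0.2319]
orientation: [[0.967, 0.254, -0.0], [0.254, -0.967, 0.001], [0.0, -0.001, -1.0]]
wrist_force: [-0.3, -0.1, -1.2]
opening: 0.05
```

```bash
python3 - <<'E'
from h import *
s=robot.sense();print(s['time_s'],s['eef_pos'],s['wrist_force'],s['opening'])
for n in("top","scene"):cv2.imwrite(f'pics/{n}6.png',robot.grab_frame(n)[:,:,::-1])
a=cv2.imread('pics/top6.png')
cv2.imwrite('pics/c7.png',cv2.resize(a[135:345,180:460],None,fx=2.7,fy=2.7,interpolation=2))
E
```

```text
11.375 [ 0.53912367 -0.3537718   0.23187574] [-0.32314167 -0.08163687 -1.20551486] 0.04997258566702899
```

View pics/c7.png

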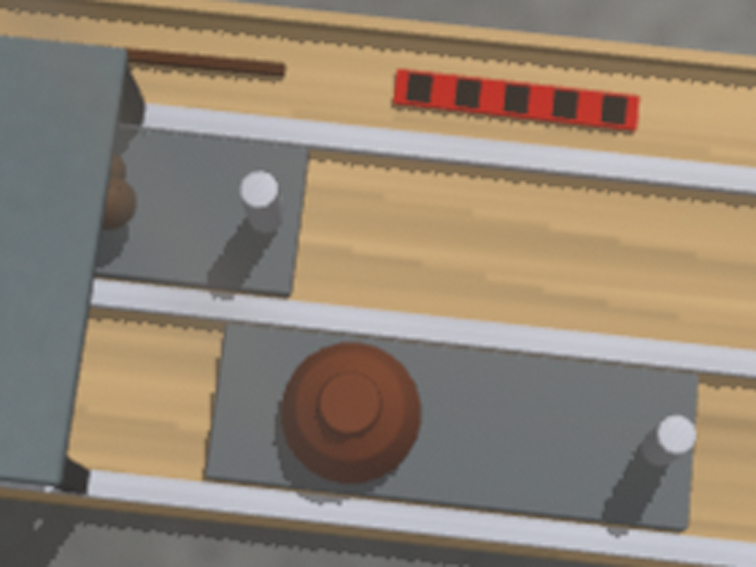

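View pics/scene6.png

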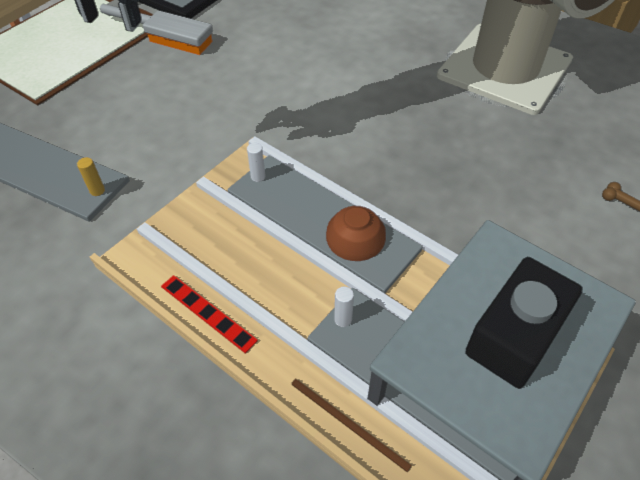

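```bash
python3 - <<'E'
from h import *
th=np.radians(-5.35);X=np.array([np.cos(th),np.sin(th)]);Y=np.array([-np.sin(th),np.cos(th)])
for n,t,o in(('top',(275.9,205),(.56025,.01806)),('scene',(343.5,292.5),(.56664,.02335))):
    p=plane(n,*t,.084);print(n,p,(p[:2]-o)@X,(p[:2]-o)@Y)
p=plane('top',676/2.7+180,435/2.7+135,.084);print('pot',p)
A=plane('top',308/2.7+180,150/2.7+135,.024);B=plane('top',290/2.7+180,296/2.7+135,.024);d=A-B
print('rear yaw',np.degrees(np.arctan2(d[1],d[0])),np.linalg.norm(d),((A+B)[:2]/2-(.56025,.01806))@Y)
E
```

```text
top [0.61924683 0.0334338  0.084     ] 0.05730637857503647 0.02080766467582109
scene [0.62208884 0.0336324  0.084     ] 0.05424856147530245 0.015407625661073732
pot [ 0.48370249 -0.19832469  0.084     ]
rear yaw -5.2245066658158805 0.09066106812583558 0.0011560305562321376
```

```bash
python3 - <<'E'
from h import *
m=np.load('m5.npy',allow_pickle=True).item()
a=cv2.imread('pics/wrist5.png');b=cv2.imread('pics/wrist2.png')
c=np.hstack([cv2.resize(x[280:370,285:375],None,fx=4,fy=4,interpolation=2) for x in(a,b)])
cv2.imwrite('pics/c8.png',c)
print(plane('wrist',336,332,.084,m),plane('wrist',337,332,.084,m))
# subpixel blob of post top in top images
for f,(u,v) in(('top0',(398,218)),('top6',(276,205))):
    g=cv2.imread(f'pics/{f}.png').astype(float)[v-9:v+10,u-9:u+10].min(2)
    w=np.clip(g-165,0,40);yy,xx=np.mgrid[v-9:v+10,u-9:u+10]
    print(f,(w*xx).sum()/w.sum(),(w*yy).sum()/w.sum(),plane('top',(w*xx).sum()/w.sum(),(w*yy).sum()/w.sum(),.084))
E
```

```text
[0.62269979 0.03412387 0.084     ] [0.62279528 0.03376049 0.084     ]
top0 397.5394548063128 217.7331420373027 [ 0.60206168 -0.15135907  0.084     ]
top6 275.92743247640743 204.42922225837944 [0.62014773 0.03342201 0.084     ]
```

View pics/c8.png

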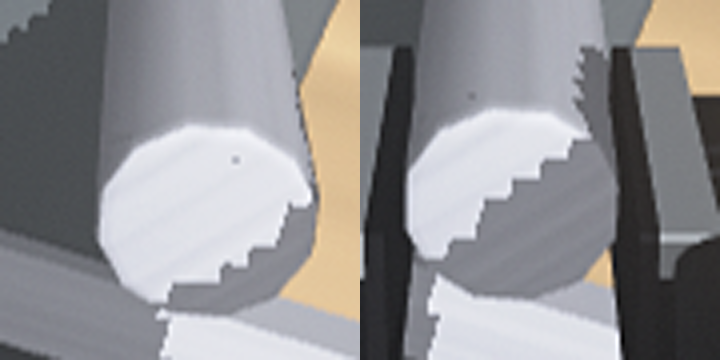

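```bash
python3 - <<'E'
from workcell import robot
print(robot.close_job(), robot.sense()['time_s'])
E
```

```text
the job is handed in; nothing more can be done
the job is handed in; nothing more can be done
```

The long-bone carrier is home against its stop, released and lying flat in its lane. I handed the job in at about 11.5 s, with the arm clear of everything.

**What I did:** I gripped the post at 40 N and slid the carrier about 187 mm under the bridge. Near the end the tool stopped at y = 0.0344 m while the push force rose from about 6 N to 18 N. I eased off, opened the fingers, lifted straight up and backed away. I turned the gripper about 20° off the lane direction so the last joint stayed within its range; this is harmless on a round post.

**Last checks:**
- **Home position:** the final post position along the lane, in station coordinates, should be +20 mm. The top view gives about +20.8 mm. The scene view gives about +15.4 mm, a disagreement of roughly 5 mm. I put that down to scene-camera calibration, because that camera was already 3 to 6 mm off the top view before anything moved. The wrist view and the stopping point agree with the top view to about 1 mm.
- **Carrier:** it is flat, and its rear edge is in line with the lane to about 0.2°.
- **Pot carrier:** it has not moved; its post reads the same to within 0.2 mm.

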